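Glide the breakfast carriage into the worktop garage and brake it at its parking mark

TASK

With the closed gripper, give the breakfast carriage a brisk push by its orange buffer, so that it glides by itself at about 0.2 m/s into the low worktop garage, then catch it with its blue buffer and brake it gently to rest with its white pointer beside the red tab, without running into the end stop. Work only against the two sprung buffer faces: do not grip, press or touch the rest of the carriage, and leave the garage, the tab and the things standing about alone. Finish clear of the carriage, with it standing still.

Things in the scene. Friction and masses are not known exactly. Their poses are not given: they have to be found in the camera images.
- rail: Fixed glide rail flat on the worktop, 1060 mm long, 200 mm wide, turned by up to 0.12 rad. Its frame: +y is the direction of travel (into the garage), x runs across it, z up; origin on the worktop on the rail's centre line
- carriage (a joint): Position along the rail, m, growing towards the garage: carriage centre at y = -0.260 + joint in the rail's frame, x = 0. Range 0 to 0.445 (end stop). Starts at rest at 0.01 to 0.07; parked at about 0.34 to 0.41; a push reaches only to about 0.20, the rest is glide. Ball bearings: drag 0.5 N s/m, dry friction 0.04 N; moving mass nominally 2.4 kg, 1.7 to 3.2 kg as stocked
- load: What must not be touched on the carriage: wooden deck 170 x 580 mm, top 45 mm above the worktop, and two white bins with saucers on top, 160 mm wide, 116 mm high overall, at 190 to 290 mm either side of the centre. Origin at the carriage's centre, 31 mm up; axes as the rail. Between the bins is the open bay for the closed gripper, with a buffer at each end
- buffer_front_face (a point): Centre of the orange face of the front sprung buffer, at the garage end of the bay; it looks to -y, is 130 mm wide and spans 50 to 96 mm above the worktop. Uncompressed it lies +130 mm from the carriage's centre (free bay 260 mm long). Pushing it to +y drives the carriage forward through a spring
- buffer_front (a joint): Compression of the front (orange) buffer, m, 0 to 0.05: force 80 N/m times this, slight damping (1 N s/m). The buffer springs back almost elastically
- buffer_rear_face (a point): Centre of the blue face of the rear sprung buffer, at the other end of the bay; it looks to +y, same size and height. Uncompressed at -130 mm from the carriage's centre. Pushing it to -y brakes the carriage
- buffer_rear (a joint): Compression of the rear (blue) buffer, m, 0 to 0.05: 80 N/m, slight damping 1 N s/m
- pointer (a point): Tip of the small white pointer at the edge of the carriage's deck on the robot's side, 40 mm above the worktop, 109 mm from the centre line, 240 mm behind (-y of) the carriage's centre
- mark: Fixed red tab, 40 x 10 mm, 34 mm high, standing just outside the rail on the robot's side, origin on the worktop at its rail-side edge; the carriage is parked when the pointer has the same y in the rail's frame as this origin (within 12 mm). The end stop is met 40 to 100 mm further on
- mug: White mug, 90 mm high, bystander between robot and garage
- can: Food can, 100 mm high, bystander between the robot and the rail
- oil: Green oil bottle, 200 mm high, bystander beyond the rail
- jar: Amber jar, 110 mm high, bystander beyond the rail
- garage: Fixed low oak cupboard over the rail, 250 mm wide, same frame as the rail: from y = +116 to +500 mm, roof underside 125 mm and roof top 143 mm above the worktop, open only at its -y end. The gripper cannot follow the carriage in: keep the TCP below y = +60 mm in this frame
Not all that is in view belongs to the job. There is more than one size of the mark; the one meant has the size given above.

How it is judged:
By the outcome, as a careful person would: the job done as asked, in the order asked, and still so for the second after the job is handed in, with the robot touching nothing.
It also fails if it takes over 45 s, if anything falls off the work surface, if the arm or the gripper's body presses on something with over 40 N, if the wrist force passes 120 N, or if a joint passes its speed limit or range.

ROBOT

A 6-joint arm with a two-finger parallel gripper is mounted at the origin on the work surface. World frame = base frame: x ahead of the robot, y to its left, z up, the work surface at z = 0. Lengths are in m, angles in rad, forces in N, time in s.
With the tool pointing down it reaches from about 0.275 to 0.85 m from the base axis. Payload 5.2 kg.
Tool frame: the origin (TCP) lies between the finger pads, 19 mm behind the fingertips; this is the grasp point; z points along the fingers, y is the line along which they close (so a half turn about z gives the same grasp; the last joint's range is limited). The gripper opens to 85 mm and grips with 20 to 120 N. Pads are 22 mm wide; open, the fingers measure 114 mm over their backs; the gripper's body (76 mm by 85 mm) begins 54 mm behind the grasp point. The pads swing forward as they close: fully open they stand 13 mm farther back than shut.
Start: joints at [1.12, 0.259, 1.535, -0, 1.348, -0.203], TCP at [0.135, 0.533, 0.25] pointing down, gripper open.
Joint ranges: [-3.14, 3.14], [-0.91, 2.08], [0.19, 2.58], [-1.22, 4.36], [0.22, 2.71], [-3.12, 3.12]. Speed limits (rad/s): [2.57, 2.57, 3.14, 3.14, 3.14, 3.14].

INTERFACE

Orientations are given as [roll, pitch, yaw] about the fixed x, y, z axes, in that order (R = Rz(yaw) Ry(pitch) Rx(roll)).
In Python, from workcell import ctrl gives the robot as it stands.
- The arm moves only by the tool apply_moves, never from a script. Its argument "motion" is a list that holds one entry, the list of rows, each a list of 5 numbers: the closure, from -1 (fully open) to 1 (shut), then the shift along the tool's x, y, z normalised to -1 to 1, where 1 is 40 mm, then the turn about the tool's z normalised to -1 to 1, where 1 is 0.08 rad. In form: [[[fingers, x, y, z, turn], ...]]. A call has 1 to 20 rows; each row shifts and turns the commanded pose from where the row before left it, along the tool's axes as they then stand; what a row does not reach is not made up. A row lasts 1/8 s, in which the tool goes at most 62.5 mm and 10.7 degrees, less where a joint would pass 70% of its speed; a pose out of reach is approached as far as the arm can. A call with a number of a shift or a turn outside -1 to 1 is refused whole. A call with a gripper value outside its range is refused whole. The fingers move at their own pace and stop on an object; "newtons" is the grip in N (left out, the last holds). Time passes only in rows, so rows that do not move let the fingers close. It gives the time, the measured TCP pose, the force, the opening and the grip force at its end, in the units of the state.
- ctrl.get_state(): the state, without advancing time (a new reading comes with each control period).
- ctrl.get_image(name): name is "side" or "top" or "wrist"; returns the picture (420x560x3 uint8, red, green, blue); there is no depth.
- ctrl.camera_params(name): a dict with "fov_y" (degrees; the focal length in pixels is half the picture's height over the tangent of half this angle, whatever the lens; pixels are square), "cx", "cy" (the principal point, pixels), "R" (3x3) and "t" (3): a world point X has camera coordinates R X + t; the wrist camera has in their place "tool_from_camera" (4x4, takes a point from camera to tool coordinates, whose origin is the TCP and whose axes are the flange's). Camera axes: x right, y down, z forward; pixel columns grow to the right and rows downward; lengths in m; the calibration is good to about 2 mm. The wrist camera is an equidistant fisheye: a pixel r from the principal point sees the ray r / f radians off the axis. A picture is of the moment at which its call begins: read the wrist's pose just before it. camera_params takes no time and is no camera call.
- ctrl.sign_off(): hands the job in; it is judged then, once.
The state is a dict: "time": time; "qpos": joint angles; "dq": joint speeds; "tau": joint torques, N m; "eef_pos": TCP position; "eef_rot": TCP orientation; "ft_force": force on the tool from outside, world axes, zero at the start; "wrist_torque": the same for the moment, N m; "opening": opening from 0.0 (shut) to 1.0 (fully open); "finger_force": force on a finger pad.
Only numpy, scipy, OpenCV 4.12 (cv2) and the standard library are available. Lean on these libraries where they do the work, as an engineer would, in place of code of your own. Each camera call takes 0.05 s, during which the arm holds its last target. There are 200 camera calls.

## Working session

There is one attempt and no reset: what is moved stays moved. The work goes in short steps, Python scripts to look and compute and a tool call to move; the robot and the scene stay as the last step left them, time stands still between calls to the robot, and variables do not carry over. Pictures are saved under pics/ and viewed, at most 10 in all, crops included, and the job is handed in when it is done.

Besides the shell and the picture viewer there is one more tool, called by a JSON object that holds its "name" and its "arguments", one argument or row to a line. apply_moves: Moves the arm, as the interface text tells. Its arguments: {"type":"object","properties":{"motion":{"type":"array"},"newtons":{"type":"number"}},"required":["motion"]}

```bash
mkdir -p pics
python3 - <<'E'
from workcell import ctrl
import cv2,numpy as np
s=ctrl.get_state();print({k:np.round(v,3).tolist() for k,v in s.items()})
for n in("top","side"):
    im=ctrl.get_image(n);cv2.imwrite(f"pics/{n}0.png",im[:,:,::-1]);p=ctrl.camera_params(n);print(n,{k:np.round(v,4).tolist() for k,v in p.items()})
print(ctrl.camera_params("wrist"))
E
```

```text
{'time': 0.0, 'qpos': [1.12, 0.259, 1.536, 0.0, 1.348, -0.203], 'dq': [0.0, -0.0, -0.001, 0.001, -0.0, 0.001], 'tau': [-0.0, -44.602, -29.057, -0.0, 0.012, 0.0], 'eef_pos': [0.135, 0.533, 0.249], 'eef_rot': [-3.14, -0.0, 2.894], 'ft_force': [-0.264, -0.295, 0.003], 'wrist_torque': [-0.002, 0.024, -0.057], 'finger_force': 0.0, 'opening': 1.002}
top {'fov_y': 43.1753, 'cx': 281.1896, 'cy': 203.5112, 'R': [[-0.0053, -1.0, -0.007], [-0.9885, 0.0063, -0.1511], [0.1512, 0.0061, -0.9885]], 't': [-0.1027, 0.5311, 1.3924]}
side {'fov_y': 47.3224, 'cx': 281.2248, 'cy': 210.5693, 'R': [[0.9269, -0.3748, 0.0179], [-0.2186, -0.5784, -0.7859], [0.3049, 0.7246, -0.6181]], 't': [-0.5437, 0.0974, 1.1349]}
{'fov_y': 65.70646984690485, 'cx': 280.23556652051843, 'cy': 212.74607188012448, 'tool_from_camera': array([[-2.17902397e-04, -9.45748063e-01, -3.24900836e-01,
         8.28378865e-02],
       [ 9.99999976e-01, -2.02922755e-04, -7.99892960e-05,
         9.81103582e-05],
       [ 9.71994904e-06, -3.24900846e-01,  9.45748085e-01,
        -1.24378529e-01],
       [ 0.00000000e+00,  0.00000000e+00,  0.00000000e+00,
         1.00000000e+00]])}
```

View pics/top0.png

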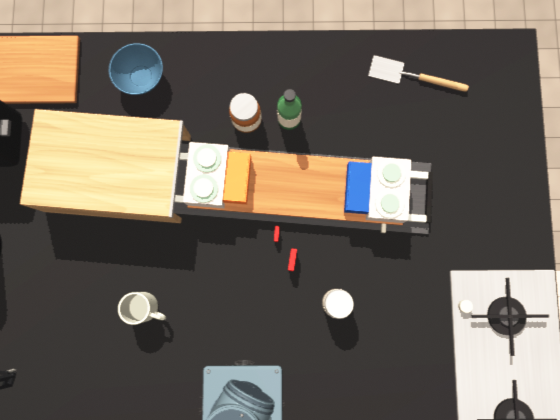

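View pics/side0.png

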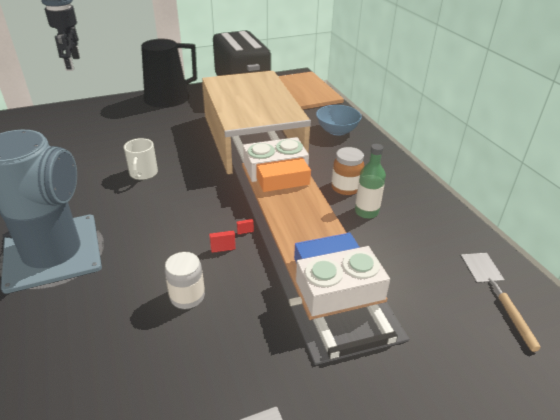

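Run:
```python
import cv2,numpy as np
a=cv2.imread("pics/top0.png");b=cv2.imread("pics/side0.png")
c1=cv2.resize(a[140:275,170:440],None,fx=2.9,fy=2.9,interpolation=cv2.INTER_CUBIC)[:,:783]
c2=cv2.resize(b[205:265,195:275],None,fx=3.3,fy=3.3,interpolation=cv2.INTER_CUBIC)
o=np.zeros((600,783,3),np.uint8);o[:c1.shape[0]]=c1;o[395:395+c2.shape[0],:c2.shape[1]]=c2
cv2.imwrite("pics/crop1.png",o);print(c1.shape,c2.shape)
```

```text
(392, 783, 3) (198, 264, 3)
```

View pics/crop1.png

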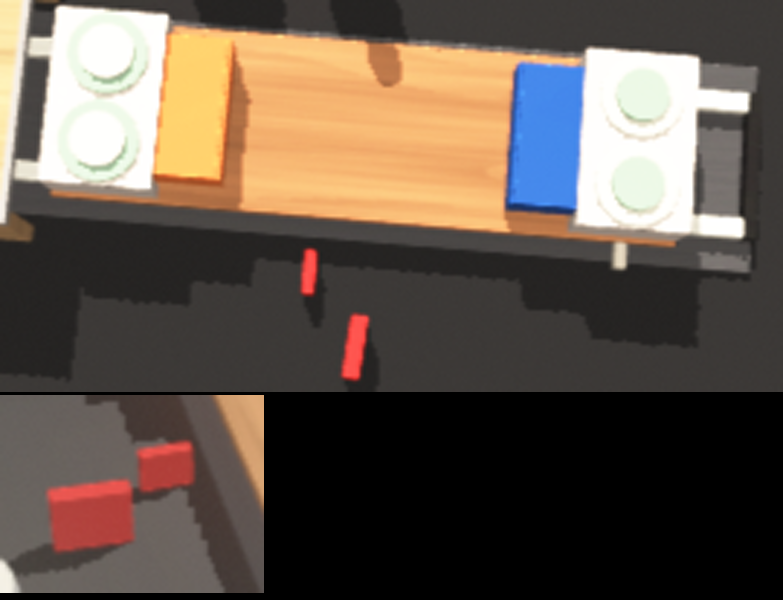

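The two red tabs are at top-image (277,234), about 40 mm long and right beside the rail, and (292,260), about 57 mm long. The first fits the 40 mm size and the "just outside the rail" description, and the crop confirms it. Next I fit the rail frame.

```bash
cat > h.py <<'E'
import numpy as np
from scipy.optimize import least_squares
def proj(p,X):
    f=210/np.tan(np.radians(p["fov_y"])/2);c=np.asarray(X)@np.array(p["R"]).T+np.array(p["t"])
    return f*c[...,:2]/c[...,2:]+[p["cx"],p["cy"]]
def back(p,uv,z):
    f=210/np.tan(np.radians(p["fov_y"])/2);R=np.array(p["R"]);C=-R.T@np.array(p["t"])
    d=R.T@np.array([(uv[0]-p["cx"])/f,(uv[1]-p["cy"])/f,1]);return C+d*(z-C[2])/d[2]
def R2W(q,X):
    X=np.asarray(X,float);c,s=np.cos(q[2]),np.sin(q[2])
    return np.stack([q[0]+c*X[...,0]-s*X[...,1],q[1]+s*X[...,0]+c*X[...,1],X[...,2]],-1)
def W2R(q,X):
    c,s=np.cos(q[2]),np.sin(q[2]);dx,dy=X[0]-q[0],X[1]-q[1];return np.array([c*dx+s*dy,-s*dx+c*dy])
E
python3 - <<'E'
from h import *
from workcell import ctrl
p=ctrl.camera_params("top")
cr=lambda u,v:(170+u/2.9,140+v/2.9)
# rail x, y(rel carriage flag), z
car=[(.065,.13,.096,cr(235,38)),(-.065,.13,.096,cr(221,184)),(.065,-.13,.096,cr(519,63)),(-.065,-.13,.096,cr(507,210)),(-.109,-.24,.04,cr(619,270))]
fix=[(.1,-.53,.005,cr(758,68)),(-.1,-.53,.005,cr(748,272)),(.125,.116,.143,(183,121)),(-.125,.116,.143,(174,216)),(.125,.5,.143,(33,112)),(-.125,.5,.143,(23,204))]
uv=np.array([a[3] for a in car+fix])
def pts(q):
    return np.array([(a[0],a[1]-.26+q[3],a[2]) for a in car]+[a[:3] for a in fix])
def res(q): return (proj(p,R2W(q,pts(q)))-uv).ravel()
s=least_squares(res,[.5,0,0,.04],loss="soft_l1")
q=s.x;print(q);print(np.round(res(q).reshape(-1,2),1).tolist())
m=back(p,cr(310,249.5),.034);mr=W2R(q,m);print("mark",m,mr,"joint park",mr[1]+.5)
for n,a in zip("mug can".split(),[((140,308),.09),((338,304),.1)]): print(n,back(p,*a))
np.save("q.npy",q)
S=ctrl.camera_params("side")
print("side check: mark top",proj(S,m),"pointer",proj(S,R2W(q,(-.109,-.5+q[3],.04))),"railends",proj(S,R2W(q,[(.1,-.53,0),(-.1,-.53,0)])).tolist())
c=R2W(q,[(0,-.26+q[3],.25),(0,-.13+q[3],.078)]);print("bay centre/orange",c)
e=np.array(ctrl.get_state()["eef_pos"]);print(W2R(q,e))
E
```

```text
[ 0.59495306  0.03387073 -0.08900837  0.07589188]
[[-0.6, 0.7], [-0.4, -1.0], [0.2, -0.1], [1.1, -1.8], [0.1, 0.0], [-8.1, -0.3], [-7.8, 0.5], [2.4, 0.3], [0.3, 1.6], [4.7, -2.4], [-0.5, 1.1]]
mark [ 0.47015143 -0.0938119   0.034     ] [-0.11295777 -0.13827091] joint park 0.36172909083787785
mug [0.25748372 0.25287833 0.09      ]
can [ 0.26528941 -0.24735607  0.1       ]
side check: mark top [252.16682043 219.48820995] pointer [288.58729627 302.72037214] railends [[402.5164382513208, 332.730326406113], [309.1640979260122, 356.41685081382946]]
bay centre/orange [[ 0.57858753 -0.14950858  0.25      ]
 [ 0.59014335 -0.0200232   0.078     ]]
[-0.50281024  0.45605274]
```

{"name": "apply_moves", "arguments": {
  "motion": [
    [[1,0,0,0,-1],[1,0,0,0,-1],[1,-0.7,-0.8,0,0],[1,-0.7,-0.8,0,0],[1,-0.7,-0.8,0,0],[1,-0.7,-0.8,0,0],[1,-0.7,-0.8,0,0],[1,-0.7,-0.8,0,0],[1,-0.7,-0.8,0,0],[1,-0.7,-0.8,0,0],[1,-0.7,-0.8,0,0],[1,-0.7,-0.8,0,0],[1,-0.7,-0.8,0,0],[1,-0.7,-0.8,0,0],[1,-0.7,-0.8,0,0],[1,-0.7,-0.8,0,0],[1,-0.7,-0.8,0,0],[1,-0.7,-0.8,0,0],[1,-0.7,-0.8,0,0],[1,-0.7,-0.8,0,0]]
  ],
  "newtons": 30
}}

```text
time: 2.6
eef_pos: [0.5869, -0.0859, 0.2495]
eef_rot: [3.141, -0.001, 3.054]
ft_force: [1.0, -0.2, -0.2]
opening: 0.0
finger_force: 0.0
```

Run:
```python
from h import *
from workcell import ctrl
import cv2
q=np.load("q.npy");s=ctrl.get_state();print(s["time"],np.round(s["eef_pos"],4),np.round(s["eef_rot"],3),"rail",W2R(q,s["eef_pos"]),"want yaw",np.pi+q[2],s["opening"],s["ft_force"])
a=[cv2.cvtColor(ctrl.get_image(n),cv2.COLOR_RGB2BGR) for n in("top","side")]
for n,i in zip(("top1","side1"),a):cv2.imwrite(f"pics/{n}.png",i)
b=cv2.resize(a[1][180:420,200:440],(400,400))
cv2.imwrite("pics/both1.png",np.hstack([cv2.resize(a[0][100:310,170:440],(400,400)),b]))
```

```text
2.6 [ 0.5869 -0.0859  0.2495] [ 3.141e+00 -1.000e-03  3.054e+00] rail [ 0.00261128 -0.11999874] want yaw 3.052584282994565 0.0004902726481667224 [ 0.95980718 -0.24513197 -0.23270608]
```

View pics/both1.png

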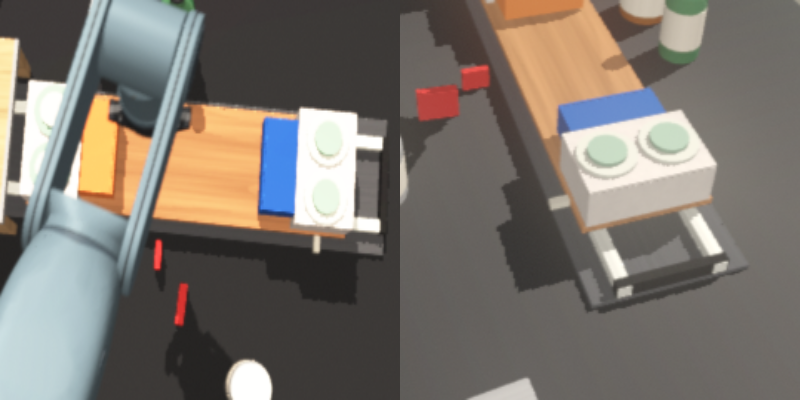

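{"name": "apply_moves", "arguments": {
  "motion": [
    [[1,0.06,0,0.86,0],[1,0,0,0.86,0],[1,0,0,0.86,0],[1,0,0,0.86,0],[1,0,0,0.85,0],[1,0,0,0,0],[1,0,0,0,0]]
  ]
}}

```text
time: 3.58
eef_pos: [0.5845, -0.0844, 0.0795]
eef_rot: [-3.141, 0.001, 3.054]
ft_force: [-0.2, -0.7, 0.2]
opening: 0.004
finger_force: 0.0
```

```bash
cat > t.py <<'E'
from h import *
from workcell import ctrl
import cv2
q=np.load("q.npy");S=ctrl.camera_params("side")
def meas(im,guess=None):
    im=im.astype(int);r,g,b=im[...,0],im[...,1],im[...,2]
    m=((g-r>18)&(g>110)).astype(np.uint8)
    n,l,st,ce=cv2.connectedComponentsWithStats(m)
    out=[]
    for i in range(1,n):
        if st[i,4]<40: continue
        w=W2R(q,back(S,ce[i],.112))
        if abs(w[0])<.09 and -.6<w[1]<.3: out.append((round(w[0],4),round(w[1],4),int(st[i,4])))
    return sorted(out,key=lambda o:o[1])
def look():
    s=ctrl.get_state();im=ctrl.get_image("side");o=meas(im)
    yc=None
    if len(o)>=2: yc=(o[0][1]+o[1][1])/2
    print("t",round(s["time"],3),"tcp",np.round(W2R(q,s["eef_pos"]),4),"z",round(s["eef_pos"][2],4),"F",np.round(s["ft_force"],2),"saucers",o[:4],"yc",yc)
    return im,yc
E
python3 - <<'E'
from t import *
print(meas(cv2.imread("pics/side0.png")[:,:,::-1]))
im,_=look();cv2.imwrite("pics/side2.png",im[:,:,::-1])
E
```

```text
[(np.float64(0.0382), np.float64(-0.4143), 87), (np.float64(-0.0064), np.float64(-0.3559), 893)]
t 3.575 tcp [ 1.000e-04 -1.187e-01] z 0.0795 F [-0.18 -0.75  0.2 ] saucers [(np.float64(0.0383), np.float64(-0.4145), 82), (np.float64(-0.0068), np.float64(-0.3559), 901)] yc -0.3852
```

View pics/side2.png

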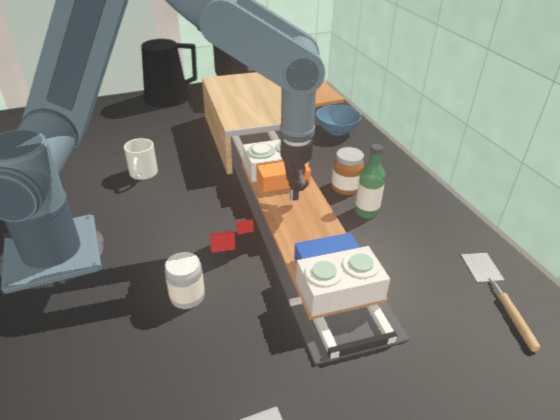

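The fingers are in the bay, tips above the deck. The rear saucers are visible at (324,270) and (361,263), the pointer at (295,300), and the blue buffer is merging into my mask. I'll fix the tracker.

```bash
sed -i 's/m=((g-r>18)&(g>110))/m=((g-r>14)\&(g-r<60)\&(g-b>4)\&(g>90))/; s/,.112))/,.114))/' t.py
python3 - <<'E'
from t import *
im=cv2.imread("pics/side2.png")[:,:,::-1]
print(im[270,324],im[263,361],im[245,330],im[151,262]);print(meas(im))
E
```

```text
[206 224 201] [206 225 203] [108 144 207] [250 246 231]
[(np.float64(0.0421), np.float64(-0.4234), 304), (np.float64(-0.0379), np.float64(-0.4234), 313), (np.float64(-0.0432), np.float64(0.0339), 96)]
```

{"name": "apply_moves", "arguments": {
  "motion": [
    [[1,0,0.2,0,0],[1,0,0.35,0,0],[1,0,0.35,0,0],[1,0,0.35,0,0],[1,0,0.35,0,0],[1,0,0.35,0,0],[1,0,0.35,0,0],[1,0,0.35,0,0],[1,0,0.35,0,0],[1,0,0.2,0,0]]
  ]
}}

```text
time: 4.88
eef_pos: [0.5953, 0.0442, 0.0783]
eef_rot: [3.141, -0.0, 3.054]
ft_force: [0.7, 0.1, -0.0]
opening: -0.001
finger_force: 0.0
```

```bash
python3 -c "
from t import *
look()"
```

```text
t 4.875 tcp [-0.0006  0.0103] z 0.0783 F [ 0.72  0.05 -0.03] saucers [(np.float64(0.042), np.float64(-0.3328), 239), (np.float64(-0.0379), np.float64(-0.3327), 255)] yc -0.33275
```

{"name": "apply_moves", "arguments": {
  "motion": [
    [[1,0,-0.5,0,0],[1,0,-0.6,0,0]]
  ]
}}

```text
time: 5.18
eef_pos: [0.5913, -0.0021, 0.0783]
eef_rot: [-3.141, -0.0, 3.055]
ft_force: [-0.5, -0.5, -1.1]
opening: -0.004
finger_force: 0.0
```

```bash
python3 -c "
from t import *
look()"
```

```text
t 5.175 tcp [-0.0005 -0.0362] z 0.0783 F [-0.46 -0.48 -1.09] saucers [(np.float64(-0.0381), np.float64(-0.2752), 226), (np.float64(0.0421), np.float64(-0.275), 214)] yc -0.2751
```

```bash
cat > sim.py <<'E'
import numpy as np
def run(m,w,y0,v0,t0,knots,T,k=80.,c=1.):
    # y=yc saucer coord; orange face yc+.37, blue yc+.11; knots: (t,tcp)
    kt,ky=np.array(knots).T;dt=5e-4;y,v,t=y0,v0,t0;out=[];g0=np.interp(t,kt,ky)
    while t<T:
        g=np.interp(t+dt,kt,ky);vg=(g-g0)/dt;g0=g
        F=0;o=(g+w)-(y+.37)
        if o>0:F+=max(0,k*o+c*(vg-v))
        b=(y+.11)-(g-w)
        if b>0:F-=max(0,k*b+c*(v-vg))
        F-=.5*v
        F-=np.sign(v)*min(.04,abs(v)*m/dt+abs(0)) if abs(v)>1e-5 else np.clip(F,-.04,.04)
        v+=F/m*dt;y+=v*dt;t+=dt;out.append((t,y,v,b,o))
    return np.array(out)
E
python3 - <<'E'
from sim import *
def push(m,w,lag):
    t=3.625+lag;y=-.1187;K=[(0,y),(t,y)]
    for r in [.2]+[.35]*8+[.2]: t+=.125;y+=.04*r;K.append((t,y))
    K.append((99,y));return run(m,w,-.4234,0,3.6,K,5.2)
for lag in(0,.05,):
  for m in(1.7,2.4,3.2):
    for w in(.009,.0145):
        o=push(m,w,lag);i=lambda t:np.argmin(abs(o[:,0]-t))
        print(lag,m,w,"y4.875",o[i(4.875),1].round(4),"y5.175",o[i(5.175),1].round(4),"v",o[i(5.175),2].round(4))
E
```

```text
0 1.7 0.009 y4.875 -0.3285 y5.175 -0.2765 v 0.1624
0 1.7 0.0145 y4.875 -0.3195 y5.175 -0.2686 v 0.159
0 2.4 0.009 y4.875 -0.3344 y5.175 -0.2776 v 0.181
0 2.4 0.0145 y4.875 -0.3247 y5.175 -0.2687 v 0.1784
0 3.2 0.009 y4.875 -0.3419 y5.175 -0.2829 v 0.1903
0 3.2 0.0145 y4.875 -0.3316 y5.175 -0.2726 v 0.1903
0.05 1.7 0.009 y4.875 -0.3378 y5.175 -0.2847 v 0.166
0.05 1.7 0.0145 y4.875 -0.3287 y5.175 -0.2766 v 0.1625
0.05 2.4 0.009 y4.875 -0.3443 y5.175 -0.2867 v 0.1838
0.05 2.4 0.0145 y4.875 -0.3346 y5.175 -0.2777 v 0.1811
0.05 3.2 0.009 y4.875 -0.3521 y5.175 -0.2925 v 0.1924
0.05 3.2 0.0145 y4.875 -0.3419 y5.175 -0.2822 v 0.1925
```

```bash
cat > plan.py <<'E'
from sim import *
def catch(m,w,lag,pre,rows,y0,v0,tobs,tnow,cmd,T=7.2,look=True):
    t=tnow+lag;y=cmd;K=[(0,y),(t,y)]
    for r in pre: t+=.125;y+=.04*r;K.append((t,y))
    if look: t+=.05;K.append((t,y))
    for r in rows: t+=.125;y+=.04*r;K.append((t,y))
    K.append((99,y));o=run(m,w,y0,v0,tobs,K,T);return o,K
E
python3 - <<'E'
from plan import *
for a in(-.8,-.9,-1):
  for s in(.1,.2):
   for u in(.2,.22,.24):
    r=[]
    for m,w in((2.3,.0145),(2.6,.0145),(2.9,.0145),(2.6,.011)):
        o,K=catch(m,w,.03,[a,0],[s]+[u]*6,-.2751,.184,5.175,5.225,-.0347)
        i=np.argmax(o[:,3]>0);j=np.argmax(o[:,0]>6.5);r.append((o[i,0].round(2),o[:,3].max().round(3),o[:,1].max().round(4),o[j,2].round(3)))
    print(a,s,u,[tuple(map(float,x)) for x in r],round(K[-2][1],3))
E
```

```text
-0.8 0.1 0.2 [(5.7, 0.013, -0.1519, -0.005), (5.69, 0.015, -0.1498, -0.01), (5.69, 0.016, -0.1477, -0.013), (5.73, 0.015, -0.1441, -0.009)] -0.015
-0.8 0.1 0.22 [(5.7, 0.012, -0.1495, -0.0), (5.7, 0.014, -0.1475, -0.0), (5.69, 0.015, -0.1455, -0.003), (5.73, 0.014, -0.1414, -0.0)] -0.01
-0.8 0.1 0.24 [(5.71, 0.011, -0.1438, 0.004), (5.7, 0.013, -0.1433, 0.002), (5.69, 0.014, -0.1421, 0.0), (5.74, 0.012, -0.1358, 0.004)] -0.005
-0.8 0.2 0.2 [(5.75, 0.013, -0.1453, -0.004), (5.74, 0.015, -0.1433, -0.009), (5.73, 0.016, -0.1413, -0.013), (5.77, 0.014, -0.1376, -0.008)] -0.011
-0.8 0.2 0.22 [(5.75, 0.012, -0.1423, 0.0), (5.74, 0.014, -0.1405, -0.0), (5.73, 0.015, -0.1385, -0.002), (5.78, 0.013, -0.1342, -0.0)] -0.006
-0.8 0.2 0.24 [(5.76, 0.011, -0.1346, 0.007), (5.75, 0.012, -0.1347, 0.004), (5.74, 0.014, -0.1341, 0.002), (5.79, 0.012, -0.127, 0.007)] -0.001
-0.9 0.1 0.2 [(5.66, 0.014, -0.1584, -0.006), (5.66, 0.015, -0.1562, -0.011), (5.65, 0.017, -0.154, -0.014), (5.69, 0.015, -0.1506, -0.01)] -0.019
-0.9 0.1 0.22 [(5.66, 0.013, -0.1566, -0.0), (5.66, 0.014, -0.1545, -0.0), (5.65, 0.0
[... 783 characters left out ...]
0.22 [(5.63, 0.013, -0.1634, -0.0), (5.63, 0.015, -0.1611, -0.003), (5.62, 0.016, -0.1589, -0.006), (5.66, 0.014, -0.1553, -0.001)] -0.018
-1 0.1 0.24 [(5.63, 0.013, -0.1613, 0.0), (5.63, 0.014, -0.1595, 0.0), (5.62, 0.015, -0.1573, -0.0), (5.66, 0.013, -0.1526, 0.0)] -0.013
-1 0.2 0.2 [(5.66, 0.014, -0.1584, -0.006), (5.65, 0.015, -0.1562, -0.01), (5.65, 0.017, -0.1541, -0.014), (5.69, 0.015, -0.1506, -0.01)] -0.019
-1 0.2 0.22 [(5.66, 0.013, -0.1566, -0.0), (5.65, 0.014, -0.1545, -0.0), (5.65, 0.016, -0.1523, -0.004), (5.69, 0.014, -0.1484, -0.0)] -0.014
-1 0.2 0.24 [(5.66, 0.012, -0.1526, 0.001), (5.65, 0.013, -0.1515, 0.0), (5.65, 0.015, -0.15, 0.0), (5.69, 0.013, -0.1443, 0.001)] -0.009
```

{"name": "apply_moves", "arguments": {
  "motion": [
    [[1,0,-0.8,0,0],[1,0,0,0,0]]
  ]
}}

```text
time: 5.48
eef_pos: [0.5885, -0.0359, 0.0784]
eef_rot: [-3.141, 0.0, 3.05]
ft_force: [0.2, 0.5, -0.2]
opening: 0.0
finger_force: 0.0
```

Run:
```python
from t import *
im,yc=look()
from plan import *
t=ctrl.get_state()["time"]-.05;tcp=W2R(q,ctrl.get_state()["eef_pos"])[1];print(t,tcp)
v=(yc+.2751)/(t-5.175);v-=.06*(t-5.175)/2;print("v",v)
for s in(.15,.2,.25):
  for u in(.2,.22,.24):
    r=[]
    for m,w in((2.3,.0145),(2.6,.0145),(2.9,.0145),(2.6,.011)):
        o,K=catch(m,w,.03,[],[s]+[u]*6,yc,v,t,t+.05,-.0667,look=False)
        j=np.argmax(o[:,0]>6.5);r.append((o[:,3].max().round(3),o[:,1].max().round(4),o[j,2].round(3)))
    print(s,u,[tuple(map(float,x)) for x in r],round(K[-2][1],3))
```

```text
t 5.475 tcp [-0.0002 -0.07  ] z 0.0784 F [ 0.23  0.5  -0.25] saucers [(np.float64(0.0416), np.float64(-0.2226), 194), (np.float64(-0.0381), np.float64(-0.2218), 204)] yc -0.2222
5.4750000000000005 -0.06878611209947548
v 0.16733333333333292
0.15 0.2 [(0.013, -0.1488, -0.005), (0.015, -0.1464, -0.008), (0.016, -0.1442, -0.01), (0.014, -0.1407, -0.007)] -0.013
0.15 0.22 [(0.012, -0.1461, -0.0), (0.013, -0.1438, -0.0), (0.014, -0.1415, -0.0), (0.013, -0.1375, -0.0)] -0.008
0.15 0.24 [(0.011, -0.1396, 0.006), (0.012, -0.1378, 0.005), (0.013, -0.136, 0.004), (0.012, -0.1299, 0.007)] -0.003
0.2 0.2 [(0.013, -0.1455, -0.004), (0.014, -0.1431, -0.007), (0.016, -0.1409, -0.01), (0.014, -0.1374, -0.007)] -0.011
0.2 0.22 [(0.012, -0.1425, 0.0), (0.013, -0.1402, -0.0), (0.014, -0.1379, -0.0), (0.013, -0.1338, -0.0)] -0.006
0.2 0.24 [(0.011, -0.135, 0.007), (0.012, -0.1333, 0.006), (0.013, -0.1317, 0.005), (0.012, -0.1253, 0.009)] -0.001
0.25 0.2 [(0.013, -0.1421, -0.004), (0.014, -0.1398, -0.007), (0.015, -0.1377, -0.01), (0.014, -0.134, -0.006)] -0.009
0.25 0.22 [(0.012, -0.1388, 0.0), (0.013, -0.1366, -0.0), (0.014, -0.1344, -0.0), (0.013, -0.1301, 0.0)] -0.004
0.25 0.24 [(0.011, -0.1303, 0.009), (0.012, -0.1288, 0.008), (0.013, -0.1272, 0.007), (0.012, -0.1206, 0.01)] 0.001
```

{"name": "apply_moves", "arguments": {
  "motion": [
    [[1,0,0.25,0,0],[1,0,0.22,0,0],[1,0,0.22,0,0],[1,0,0.22,0,0]]
  ]
}}

```text
time: 6.02
eef_pos: [0.5917, 0.005, 0.0784]
eef_rot: [3.141, -0.0, 3.055]
ft_force: [1.1, 1.2, -0.5]
opening: -0.0
finger_force: 0.6
```

Run:
```python
from t import *
im,yc=look()
```

```text
t 6.025 tcp [-0.0006 -0.029 ] z 0.0784 F [ 1.13  1.17 -0.53] saucers [(np.float64(-0.0382), np.float64(-0.141), 178), (np.float64(0.0421), np.float64(-0.1406), 167)] yc -0.14079999999999998
```

Run:
```python
from plan import *
for m in (2.3,2.6,2.9):
 for w in(.0145,.011,.009):
  for v in (.167,.175):
   # gripper matched to measured tcp: offset so that at 6.025 tcp=-.029
   o,K=catch(m,w,.0,[],[.25]+[.22]*3,-.2222,v,5.475,5.525,-.0654,T=6.026,look=False)
   y6,v6=o[-1,1:3];r=[]
   for u in(.1,.14,.18,.22):
     K=[(0,-.029),(6.03,-.029),(6.075,-.029)];t=6.075;y=-.029
     for i in range(5): t+=.125;y+=.04*u;K.append((t,y))
     K.append((99,y));e=run(m,w,-.1408,v6,6.025,K,7);j=np.argmax(e[:,0]>6.7)
     r.append((u,float(e[:,1].max().round(4)),float(e[j,1].round(4)),float(e[j,2].round(3))))
   print(m,w,v,"y6",y6.round(4),"v6",v6.round(3),r)
```

```text
2.3 0.0145 0.167 y6 -0.1422 v6 0.086 [(0.1, -0.1345, -0.1596, -0.049), (0.14, -0.1344, -0.1531, -0.035), (0.18, -0.1343, -0.1473, -0.023), (0.22, -0.1341, -0.142, -0.012)]
2.3 0.0145 0.175 y6 -0.1405 v6 0.074 [(0.1, -0.1359, -0.1594, -0.043), (0.14, -0.1359, -0.1534, -0.031), (0.18, -0.1358, -0.148, -0.02), (0.22, -0.1357, -0.1432, -0.01)]
2.3 0.011 0.167 y6 -0.1401 v6 0.104 [(0.1, -0.1305, -0.1513, -0.045), (0.14, -0.1302, -0.144, -0.028), (0.18, -0.1299, -0.1373, -0.014), (0.22, -0.1294, -0.1313, -0.001)]
2.3 0.011 0.175 y6 -0.1378 v6 0.093 [(0.1, -0.1321, -0.1505, -0.038), (0.14, -0.1319, -0.1436, -0.023), (0.18, -0.1316, -0.1372, -0.009), (0.22, -0.1312, -0.1319, -0.0)]
2.3 0.009 0.167 y6 -0.1393 v6 0.113 [(0.1, -0.1279, -0.1472, -0.045), (0.14, -0.1275, -0.1396, -0.027), (0.18, -0.1269, -0.1324, -0.011), (0.22, -0.1261, -0.1263, -0.0)]
2.3 0.009 0.175 y6 -0.1367 v6 0.103 [(0.1, -0.1295, -0.1463, -0.038), (0.14, -0.1291, -0.1389, -0.021), (0.18, -0.1285, -0.132, -0.005), (0.22, -0.1276, -0.1276, 0.0)]
2.6 0.0145 0.167 y6 -0.1412 v6 0.091 [(0.1, -0.1331, -0.1567, -0.05), (0.14, -0
[... 1251 characters left out ...]
2, -0.1324, -0.1364, -0.006)]
2.9 0.011 0.167 y6 -0.1385 v6 0.111 [(0.1, -0.1272, -0.1464, -0.049), (0.14, -0.1267, -0.1392, -0.031), (0.18, -0.1262, -0.1324, -0.015), (0.22, -0.1253, -0.1262, -0.0)]
2.9 0.011 0.175 y6 -0.136 v6 0.103 [(0.1, -0.1287, -0.1461, -0.043), (0.14, -0.1282, -0.139, -0.026), (0.18, -0.1277, -0.1324, -0.01), (0.22, -0.1268, -0.127, -0.0)]
2.9 0.009 0.167 y6 -0.1378 v6 0.119 [(0.1, -0.1244, -0.1425, -0.05), (0.14, -0.1238, -0.135, -0.031), (0.18, -0.123, -0.1279, -0.013), (0.22, -0.1217, -0.1217, -0.0)]
2.9 0.009 0.175 y6 -0.135 v6 0.111 [(0.1, -0.1258, -0.1421, -0.044), (0.14, -0.1252, -0.1347, -0.025), (0.18, -0.1243, -0.1278, -0.008), (0.22, -0.1227, -0.1227, 0.0)]
```

{"name": "apply_moves", "arguments": {
  "motion": [
    [[1,0,0.23,0,0],[1,0,0.23,0,0],[1,0,0.25,0,0],[1,0,0.25,0,0]]
  ]
}}

```text
time: 6.58
eef_pos: [0.5953, 0.0423, 0.0784]
eef_rot: [-3.141, 0.0, 3.054]
ft_force: [-0.1, -0.5, -1.1]
opening: -0.001
finger_force: 0.0
```

Run:
```python
from t import *
look();look()
```

```text
t 6.575 tcp [-0.0004  0.0084] z 0.0784 F [-0.11 -0.53 -1.14] saucers [(np.float64(-0.0385), np.float64(-0.141), 178), (np.float64(0.0417), np.float64(-0.1404), 169)] yc -0.1407
t 6.625 tcp [-0.0005  0.0096] z 0.0785 F [ 1.05 -0.07  0.33] saucers [(np.float64(0.042), np.float64(-0.1416), 170), (np.float64(-0.0381), np.float64(-0.1415), 178)] yc -0.14155
```

{"name": "apply_moves", "arguments": {
  "motion": [
    [[1,0,0,0,0],[1,0,0,0,0],[1,0,0,0,0],[1,0,0,0,0],[1,0,0,0,0],[1,0,0,0,0]]
  ]
}}

```text
time: 7.42
eef_pos: [0.5952, 0.0417, 0.0784]
eef_rot: [-3.142, -0.0, 3.054]
ft_force: [-0.0, 0.5, -0.1]
opening: -0.004
finger_force: 0.0
```

Run:
```python
from t import *
look();im,yc=look();cv2.imwrite("pics/side3.png",im[:,:,::-1])
tp=ctrl.get_image("top");cv2.imwrite("pics/top3.png",tp[:,:,::-1])
A=cv2.resize(im[190:265,190:300,::-1],None,fx=5,fy=5,interpolation=cv2.INTER_CUBIC)
B=cv2.resize(tp[215:245,250:310,::-1],None,fx=7,fy=7,interpolation=cv2.INTER_CUBIC)
o=np.zeros((600,560,3),np.uint8);o[:375,:550]=A;o[380:590,:420]=B
cv2.imwrite("pics/crop3.png",o)
m=R2W(q,(-.113,-.1383,.034));print(proj(S,m))
```

```text
t 7.425 tcp [-0.0005  0.0078] z 0.0784 F [-0.02  0.49 -0.09] saucers [(np.float64(0.0418), np.float64(-0.1493), 170), (np.float64(-0.0384), np.float64(-0.1493), 178)] yc -0.1493
t 7.475 tcp [-0.0005  0.0078] z 0.0784 F [ 0.5   0.12 -0.16] saucers [(np.float64(-0.0383), np.float64(-0.1494), 180), (np.float64(0.0417), np.float64(-0.1493), 169)] yc -0.14934999999999998
[252.15317027 219.49826225]
```

View pics/crop3.png

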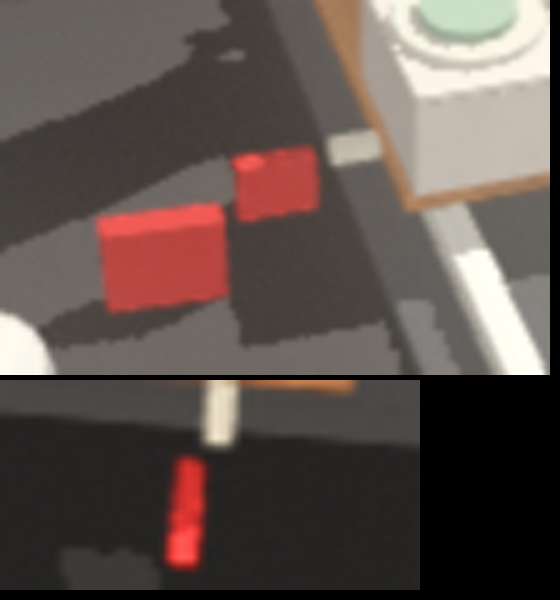

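Run:
```python
from t import *
P=ctrl.camera_params("top")
im=cv2.imread("pics/top3.png")
f=lambda u,v:(250+(u+.5)/7-.5,215+(v-380+.5)/7-.5)
for n,u,v,z in(("pt",219,440,.042),("tab",193,460,.034),("tabmid",186,515,.034)):print(n,W2R(q,back(P,f(u,v),z)))
g=lambda u,v:(190+(u+.5)/5-.5,190+(v+.5)/5-.5)
# side: top of tab rail-side end (back & front edge), pointer tip mid
for n,u,v,z in(("pt tip top",330,138,.042),("pt tip bot",333,165,.038),("tab top front rail corner",316,153,.034),("tab base front rail corner",318,207,0)):print(n,W2R(q,back(S,g(u,v),z)))
```

```text
pt [-0.10518203 -0.14838246]
tab [-0.11280978 -0.13892407]
tabmid [-0.1341764  -0.13804557]
pt tip top [-0.10486276 -0.14143089]
pt tip bot [-0.10753608 -0.15737804]
tab top front rail corner [-0.11213254 -0.14139504]
tab base front rail corner [-0.11212496 -0.14287109]
```

Run:
```python
from t import *
P=ctrl.camera_params("top")
for k in range(2):
    im=ctrl.get_image("top").astype(float) if k else cv2.imread("pics/top3.png")[:,:,::-1].astype(float)
    r,g,b=im[...,0],im[...,1],im[...,2]
    yy,xx=np.mgrid[0:420,0:560]
    w=np.clip(r-np.maximum(g,b)-25,0,None)*((yy>222)&(yy<246)&(xx>268)&(xx<287))
    tab=(np.sum(w*xx)/w.sum(),np.sum(w*yy)/w.sum())
    # pointer: rows 217..223, background subtract
    sel=(yy>=217)&(yy<=222)&(xx>=276)&(xx<=287)
    L=im.mean(-1);w2=np.zeros_like(L)
    for row in range(217,223):
        s=L[row,276:288];w2[row,276:288]=np.clip(s-np.median(s)-20,0,None)
    pt=(np.sum(w2*xx)/w2.sum(),np.sum(w2*yy)/w2.sum())
    T=W2R(q,back(P,tab,.030));Q=W2R(q,back(P,pt,.040))
    print("tab",tab,T,"pt",pt,Q,"dy mm",(Q[1]-T[1])*1e3)
    print(L[219,274:290].astype(int),L[221,274:290].astype(int),r[230,270:286].astype(int))
s=ctrl.get_state();w=ctrl.get_image("wrist");cv2.imwrite("pics/w3.png",w[:,:,::-1])
```

```text
tab (np.float64(276.1786791820315), np.float64(234.01799083696503)) [-0.13422866 -0.13808107] pt (np.float64(280.9842731366355), np.float64(219.51730627058265)) [-0.09516177 -0.1478678 ] dy mm -9.786728982785931
[ 73  73  74  73  84 147 209 214 204 159  87  73  73  73  72  72] [ 61  64  66  71  93 158 211 214 197 137  80  71  72  73  72  73] [ 37  39  37  42  83 161 211 216 187  71  38  37  38  38  38  37]
tab (np.float64(276.17899093858375), np.float64(234.01655666181898)) [-0.13422473 -0.13808158] pt (np.float64(281.037513397642), np.float64(219.5409297963558)) [-0.09521361 -0.14801569] dy mm -9.934114142337469
[ 73  73  73  73  83 146 210 214 204 159  85  72  72  72  72  73] [ 62  64  66  70  92 157 211 214 199 143  81  72  72  72  74  74] [ 38  38  38  42  83 161 211 215 187  71  37  38  38  38  38  38]
```

View pics/w3.png

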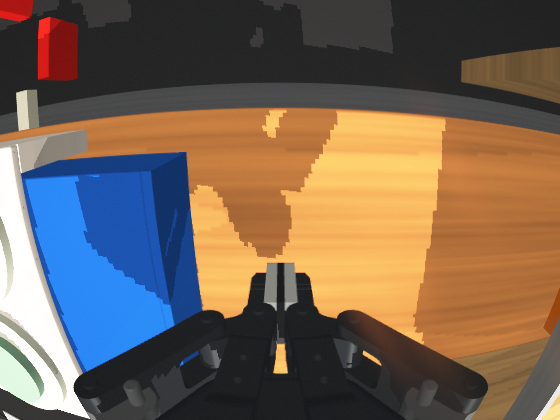

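Run:
```python
from t import *
from itertools import product
P=ctrl.camera_params("top")
def hullc(cam,x,y,z):
    c=proj(cam,R2W(q,np.array(list(product(x,y,z)))))
    h=cv2.convexHull(c.astype(np.float32));M=cv2.moments(h);return np.array([M["m10"],M["m01"]])/M["m00"],M["m00"]
for name,cam,tb,pb in(("top",P,(268,287,224,246),(276,287,214,226)),("side",S,(232,256,215,236),(254,267,213,224))):
    im=cv2.imread(f"pics/{name}3.png")[:,:,::-1].astype(float);r,g,b=im[...,0],im[...,1],im[...,2];yy,xx=np.mgrid[0:420,0:560]
    box=lambda B:(xx>=B[0])&(xx<=B[1])&(yy>=B[2])&(yy<=B[3])
    w=np.clip((r-np.maximum(g,b)-15)/70,0,1)*box(tb)
    t=np.array([(w*xx).sum(),(w*yy).sum()])/w.sum()
    f=least_squares(lambda a:hullc(cam,(a[0]-.04,a[0]),(a[1]-.005,a[1]+.005),(0,.034))[0]-t,[-.113,-.138])
    print(name,"tab px",t,"area",w.sum(),hullc(cam,(f.x[0]-.04,f.x[0]),(f.x[1]-.005,f.x[1]+.005),(0,.034))[1],f.x)
    p=w2=np.clip((im.min(-1)-105)/50,0,1)*box(pb)*((r-b)<60)
    n,l,st,ce=cv2.connectedComponentsWithStats((p>.3).astype(np.uint8));print(st[1:].tolist())
    t2=np.array([(p*xx).sum(),(p*yy).sum()])/p.sum();print("ptr px",t2,W2R(q,back(cam,t2,.040)),"area",p.sum())
    f2=W2R(q,back(cam,t2,.040));print("dy mm",1e3*(f2[1]-f.x[1]))
```

```text
top tab px [276.17146389 233.7692036 ] area 80.9 62.697931959759444 [-0.11253742 -0.13775131]
[[279, 215, 5, 9, 41]]
ptr px [281.05074462 218.93491451] [-0.09357672 -0.14791389] area 36.26
dy mm -10.162576798084771
side tab px [243.67960997 226.78623356] area 247.60000000000002 215.4429269756656 [-0.11554884 -0.14035529]
[[266, 213, 2, 4, 5], [256, 216, 11, 7, 64]]
ptr px [260.93680419 218.7367387 ] [-0.09311524 -0.14841352] area 61.08
dy mm -8.058228900251263
```

{"name": "apply_moves", "arguments": {
  "motion": [
    [[1,0,0.1,-0.3,0],[1,0,0,-0.8,0],[1,0,0,-0.9,0],[1,0,0,-0.9,0],[1,0,0,-0.9,0],[1,0,0,-0.5,0],[1,0,0,0,0],[1,0,0,0,0],[1,0,0,0,0]]
  ]
}}

```text
time: 8.8
eef_pos: [0.5948, 0.0459, 0.249]
eef_rot: [3.142, -0.003, 3.054]
ft_force: [0.4, -1.3, 0.1]
opening: -0.001
finger_force: 0.0
```

Run:
```python
from t import *
look();im,yc=look()
if yc is not None and abs(yc+.1494)<.001: print(ctrl.sign_off())
```

```text
t 8.8 tcp [-0.0012  0.0119] z 0.249 F [ 0.36 -1.29  0.06] saucers [(np.float64(-0.038), np.float64(-0.1497), 176), (np.float64(0.0419), np.float64(-0.1496), 166)] yc -0.14965
t 8.85 tcp [-0.0011  0.0119] z 0.2491 F [ 0.29  0.77 -0.36] saucers [(np.float64(0.0419), np.float64(-0.1499), 167), (np.float64(-0.0383), np.float64(-0.1497), 177)] yc -0.1498
the job is handed in; nothing more can be done
None
```

Handed in at about 9 s: the carriage was pushed to about 0.19 m/s, caught on its blue buffer and is at rest clear of the end stop, with the gripper clear, but its pointer is about 8–10 mm short of the red tab's line (rougher hand picks gave up to 12 mm), so it is close to the 12 mm limit.

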